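# Fold out the wall hook and hang the check weight on it

## Task

Fold the hook on the upright panel out and down until it is fully open on its stop, using no more than 25 N. Then take the hanging check weight by its tab, pass its eye over the upturned tip and, holding the eye clear of the bar, move it back until it meets the collar clamped on the bar and press it there steadily with about 10 N, never over 20 N; then lower it gently onto the bar and let it hang, straight and at rest. Do not disturb the bowl, the stirrer disc or the jar.

Things in the scene. Friction and masses are not known exactly. Their poses are not given: they have to be found in the camera images.
- panel: Grey upright panel fixed to the bench, 120 mm wide, 230 mm high, 14 mm thick; its foot, 10 mm high, reaches from 30 mm before the front face to 100 mm behind. Origin at bench height under the middle of the front face; x points out of its back (the hook opens to -x), y along it, z up. The hook's hinge axis runs along y at x = -24 mm, z = 160 mm, between two 26 mm ears.
- hook (a joint): Steel folding hook on the panel: 0 folded up flat before the panel, 1.571 fully open, bar level to the panel's -x, on a rigid stop. A friction hinge (0.3 N m, no spring) keeps it where it is left. Folded, its outer end stands above the panel's top edge: push it outward from behind there, then down from above.
- hook_tip (a point): Point on the moving hook's bar axis, 110 mm from the hinge axis. From the hinge axis outward: 12 mm round bar to 104 mm, then its end bends 6 mm outward and 8 mm to the side that faces the panel when folded and up when open (open: tip's top 14 mm above the bar's axis).
- hinge (a point): Fixed point on the panel, axes as the panel's: middle of the hook's hinge axis; open, the bar runs from here along -x. A 40 mm collar is clamped tight on the bar; its outer face lies 36 to 56 mm from the hinge axis, different each time and not measured: feel for it (the hole centre is then 6 mm further out). Hanging, the hole centre is 7 mm below the bar's axis.
- weight: Steel hanging check weight standing on the bench, about 0.35 kg. Origin at the centre of its underside, z up. Round foot 60 mm wide, 32 mm high; stem; square eye plate 46 x 46 mm, 12 mm thick along x, z = 82 to 128 mm, round 26 mm hole along x; above it the gripping tab, 12 mm along x, 24 mm along y, up to z = 178 mm. Either face may go to the collar.
- eye (a point): Centre of the hole in the weight's eye plate, 105 mm above the weight's underside; axes as the weight's.
- measuring_bowl: Bystander: grey metal bowl with a neck, 91 mm wide, 137 mm high; origin at the centre of its underside.
- stirrer_disc: Bystander: metal disc with a spindle, on the cloth, 74 mm wide, 67 mm high; origin at the centre of its underside.
- sample_jar: Bystander: jar with a white lid, 54 mm wide, 78 mm high; origin at the centre of its underside.

How it is judged:
By the outcome, as a careful person would: the job done as asked, in the order asked, and still so for the second after the job is handed in, with the robot touching nothing.
It also fails if it takes over 72 s, if anything falls off the work surface, if the arm or the gripper's body presses on something with over 40 N, if the wrist force passes 120 N, or if a joint passes its speed limit or range.

## Robot

A 6-joint arm with a two-finger parallel gripper is mounted at the origin on a cart in front of the work surface, level with it; the furniture and walls round the work are solid. World frame = base frame: x ahead of the robot, y to its left, z up, the work surface at z = 0. Lengths are in m, angles in rad, forces in N, time in s.
With the tool pointing down it reaches from about 0.3 to 0.85 m from the base axis. Payload 4.2 kg.
Tool frame: the origin (TCP) lies midway between the tips of the shut fingers; the grasp point (between the pads) lies 19 mm behind it; z points along the fingers, y is the line along which they close (so a half turn about z gives the same grasp; the last joint's range is limited). The gripper opens to 91 mm and grips with 3 to 60 N. Pads are 32 mm wide; open, the fingers measure 118 mm over their backs; the gripper's body (76 mm by 178 mm) begins 60 mm behind the grasp point.
Start: joints at [-1.358, 0.32, 1.565, -0, 1.257, -0.02], TCP at [0.133, -0.56, 0.214] pointing down, gripper open.
Joint ranges: [-3.11, 3.11], [-0.84, 2.01], [0.21, 2.61], [-1.34, 4.49], [0.05, 2.63], [-2.56, 2.56]. Speed limits (rad/s): [2.57, 2.57, 3.14, 3.14, 3.14, 3.14].

## Interface

Orientations are given as a rotation vector (axis times angle).
In Python, from station import * gives the robot as it stands.
- The arm moves only by the shell command python3 -m pendant 'ROWS'. ROWS is JSON, a list of rows, each an object of numbers: "tx", "ty", "tz": the shift along the world's x, y, z in mm; "spin": the turn about the world's z in degrees; "claw": the finger opening in mm, from 0 to 91.2. A call has 1 to 10 rows; each row shifts and turns the commanded pose from where the row before left it; what a row does not reach is not made up. A row lasts 1/10 s, in which the tool goes at most 50 mm and 8.59 degrees, less where a joint would pass 70% of its speed; a pose out of reach is approached as far as the arm can. A call is refused whole if a number of a shift passes 50 or a number of a turn 8.59, either way. A call with a gripper value outside its range is refused whole. The fingers move at their own pace and stop on an object; the grip force is fixed at half the most. Time passes only in rows, so rows that do not move let the fingers close. It gives the time, the measured TCP pose, the force, the opening and the grip force at its end, in the units of the state.
- get_state(): the state, without advancing time (a new reading comes with each control period).
- capture(name): name is "side" or "top" or "wrist"; returns (picture, depth): 400x640x3 uint8, blue, green, red; 400x640 float32, m along the optical axis (not along the pixel's ray), 0 where there is no reading.
- camera_params(name): a dict with "fx", "fy", "cx", "cy" (pixels), "cam_to_world" (4x4, takes a point from camera to world coordinates). Camera axes: x right, y down, z forward; pixel columns grow to the right and rows downward; lengths in m; the calibration is good to about 2 mm. A picture is of the moment at which its call begins: read the wrist's pose just before it. camera_params takes no time and is no camera call; for the wrist camera it gives the pose at the moment of the call.
- close_job(): hands the job in; it is judged then, once.
The state is a dict: "t": time; "joint_pos": joint angles; "joint_velocities": joint speeds; "joint_efforts": joint torques, N m; "eef_pos": TCP position; "eef_rot": TCP orientation; "wrist_force": force on the tool from outside, world axes, zero at the start; "moment": the same for the moment, N m; "opening": finger opening in m; "grip_force": force on a finger pad.
Only numpy, scipy, OpenCV 4.12 (cv2) and the standard library are available. Lean on these libraries where they do the work, as an engineer would, in place of code of your own. Each camera call takes 0.05 s, during which the arm holds its last target. There are 200 camera calls.

## Working session

There is one attempt and no reset: what is moved stays moved. The work goes in short steps, Python scripts to look and compute and a shell command to move; the robot and the scene stay as the last step left them, time stands still between calls to the robot, and variables do not carry over. Pictures are saved under pics/ and viewed, at most 11 in all, crops included, and the job is handed in when it is done.

```bash
mkdir -p pics; ls; python3 - <<'E'
from station import *
import cv2,numpy as np
for n in ("side","top"):
    im,d=capture(n); cv2.imwrite(f"pics/{n}0.png",im); np.save(f"pics/{n}0.npy",d)
    p=camera_params(n); print(n,p["fx"],p["fy"],p["cx"],p["cy"]); print(np.round(p["cam_to_world"],4).tolist())
s=get_state(); print(s)
E
```

```text
pics
side 365.7242990894856 365.7242990894856 323.6066876085431 199.37310052409825
[[-0.4184, 0.8114, -0.4081, 0.8992], [0.9082, 0.3771, -0.1815, 0.3466], [0.0066, -0.4466, -0.8947, 1.0114], [0.0, 0.0, 0.0, 1.0]]
top 398.06130419537055 398.06130419537055 327.46960776337613 197.44124557385294
[[0.0243, -0.9943, 0.1042, 0.4233], [-0.9997, -0.0236, 0.0082, 0.1581], [-0.0057, -0.1043, -0.9945, 1.1342], [0.0, 0.0, 0.0, 1.0]]
{'t': 0.1, 'joint_pos': array([-1.35803098e+00,  3.20215462e-01,  1.56553466e+00, -2.33865994e-06,
        1.25738299e+00, -1.99924323e-02]), 'joint_velocities': array([-0.00044099, -0.00114069, -0.003428  ,  0.00185643, -0.00147125,
       -0.00063609]), 'joint_efforts': array([ 8.87789247e-04, -4.13333237e+01, -2.32508987e+01,  7.29609746e-02,
        4.21805901e-02, -3.81834639e-05]), 'eef_pos': array([ 0.13254214, -0.55906466,  0.21322022]), 'eef_rot': array([-3.11881885e+00, -3.64613407e-01,  2.36232113e-04]), 'wrist_force': array([ 0.66352581,  0.33867224, -0.62650184]), 'moment': array([-0.04783928, -0.0287219 , -0.04849355]), 'grip_force': 0.0, 'opening': 0.0913979176132915}
```

View pics/side0.png

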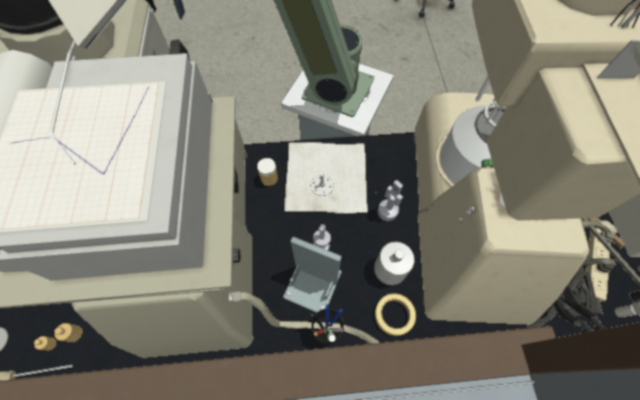

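View pics/top0.png

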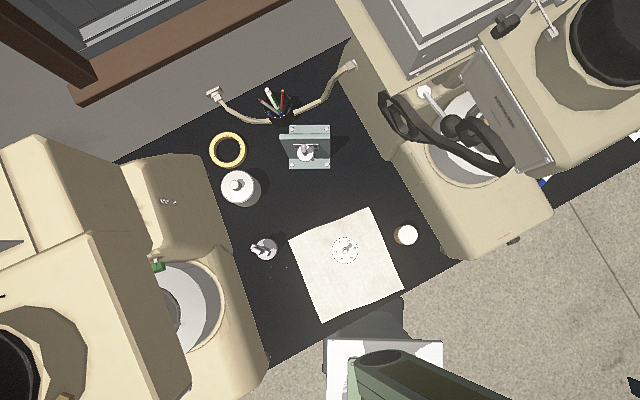

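```bash
cat > h.py <<'E'
from station import *
import cv2,numpy as np
def pt(p,d,u,v,z=None):
    z=d[int(round(v)),int(round(u))] if z is None else z
    c=np.array([(u-p["cx"])/p["fx"]*z,(v-p["cy"])/p["fy"]*z,z,1]); return (np.array(p["cam_to_world"])@c)[:3]
def ray(p,u,v):
    M=np.array(p["cam_to_world"]); r=M[:3,:3]@np.array([(u-p["cx"])/p["fx"],(v-p["cy"])/p["fy"],1]); return M[:3,3],r/np.linalg.norm(r)
def tri(p1,uv1,p2,uv2):
    a,r=ray(p1,*uv1); b,s=ray(p2,*uv2)
    A=np.stack([r,-s],1); t=np.linalg.lstsq(A,b-a,rcond=None)[0]
    x,y=a+t[0]*r,b+t[1]*s; return (x+y)/2,np.linalg.norm(x-y)
def onz(p,u,v,z):
    a,r=ray(p,u,v); return a+r*(z-a[2])/r[2]
E
python3 - <<'E'
from h import *
s=cv2.imread("pics/side0.png"); t=cv2.imread("pics/top0.png")
a=cv2.resize(s[150:320,250:430],None,fx=3.3,fy=3.3,interpolation=cv2.INTER_CUBIC)
cv2.imwrite("pics/sc.png",a)
b=cv2.resize(t[110:280,200:430],None,fx=3.4,fy=3.4,interpolation=cv2.INTER_CUBIC)
cv2.imwrite("pics/tc.png",b); print(a.shape,b.shape)
E
```

```text
(561, 594, 3) (578, 782, 3)
```

View pics/sc.png

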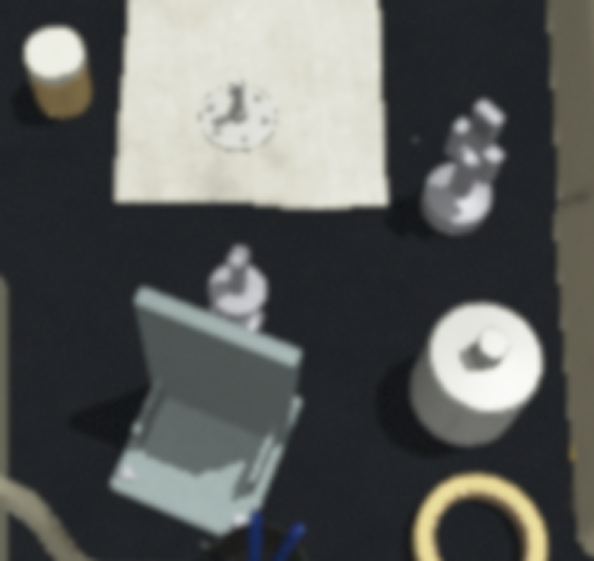

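View pics/tc.png

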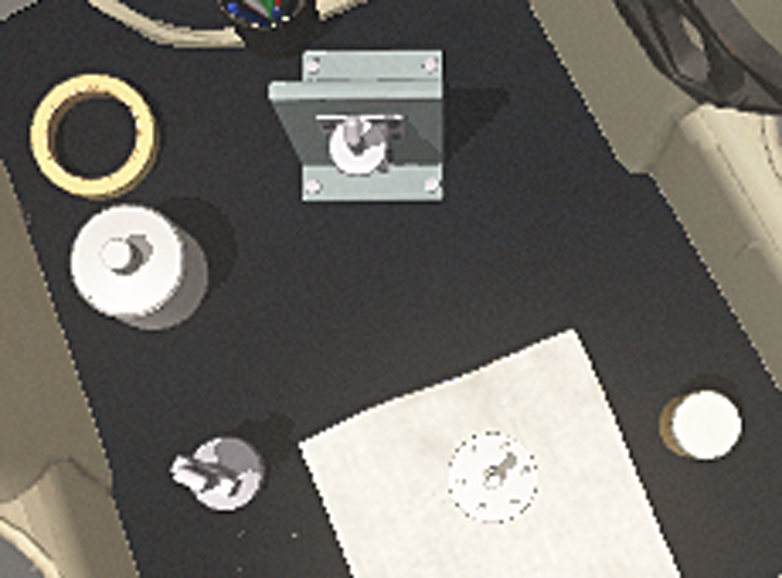

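```bash
cat > m.py <<'E'
from h import *
P={}
def cloud(n):
    p=camera_params(n); d=np.load(f"pics/{n}0.npy")
    v,u=np.mgrid[:400,:640]; z=d
    c=np.stack([(u-p["cx"])/p["fx"]*z,(v-p["cy"])/p["fy"]*z,z,np.ones_like(z)],-1)
    return (c@np.array(p["cam_to_world"]).T)[...,:3]
t=cloud("top"); s=cloud("side")
T=lambda x,y:(200+x/3.4,110+y/3.4); S=lambda x,y:(250+x/3.3,150+y/3.3)
pt_,ps=camera_params("top"),camera_params("side")
for nm,a in dict(panTopL=T(272,95),panTopR=T(440,95),footFL=T(304,199),footFR=T(441,199),footBL=T(304,52),footBR=T(441,52),jar=T(707,425),disc=T(493,476),bowl=T(122,256),tab=T(181,464)).items():
    print(nm,np.round(t[int(a[1]),int(a[0])],4))
print("panTop at .23:",[np.round(onz(pt_,*T(*q),.23),4) for q in((270,83),(442,83),(270,98),(442,98))])
print("foot at .01:",[np.round(onz(pt_,*T(*q),.01),4) for q in((303,200),(442,200),(303,51),(442,51))])
print("tri tab",tri(pt_,T(182,466),ps,S(488,112)))
print("bases bowl side")
for n,c in(("t",t),("s",s)):
    f=c.reshape(-1,3)
    # weight region
    w=f[(f[:,2]>.135)&(f[:,2]<.19)&(f[:,0]>.25)&(f[:,0]<.45)&(f[:,1]>.2)&(f[:,1]<.4)]
    print(n,"tab",len(w),w.mean(0) if len(w) else 0); 
    for q in w: print(np.round(q,3),end=" ")
    w=f[(f[:,2]>.218)&(f[:,2]<.245)&(f[:,0]>.45)&(f[:,0]<.7)&(f[:,1]>.1)&(f[:,1]<.35)]
    print("\npanel top",len(w),w.min(0),w.max(0))
    w=f[(f[:,2]>.245)&(f[:,2]<.3)&(f[:,0]>.45)&(f[:,0]<.7)&(f[:,1]>.1)&(f[:,1]<.35)]
    print("hook",len(w),w.mean(0) if len(w) else 0,w.max(0) if len(w) else 0)
    w=f[(f[:,2]>.027)&(f[:,2]<.037)&(f[:,0]>.25)&(f[:,0]<.45)&(f[:,1]>.2)&(f[:,1]<.4)]
    print("wfoot",len(w),w.min(0),w.max(0))
E
python3 m.py
```

```text
panTopL [0.656  0.2789 0.2322]
panTopR [0.6595 0.1654 0.2287]
footFL [0.6238 0.2799 0.007 ]
footFR [0.6261 0.165  0.0088]
footBL [0.7495 0.2839 0.0095]
footBR [0.7515 0.168  0.0116]
jar [ 0.4393 -0.045   0.0806]
disc [0.3958 0.1169 0.0681]
bowl [0.5536 0.4005 0.1392]
tab [0.4017 0.35   0.1302]
panTop at .23: [array([0.6627, 0.2808, 0.23  ]), array([0.6653, 0.1632, 0.23  ]), array([0.6522, 0.2804, 0.23  ]), array([0.6549, 0.163 , 0.23  ])]
foot at .01: [array([0.6208, 0.2791, 0.01  ]), array([0.6236, 0.1621, 0.01  ]), array([0.7494, 0.2835, 0.01  ]), array([0.7521, 0.1651, 0.01  ])]
tri tab (array([0.40109621, 0.33607122, 0.1867419 ]), np.float64(0.003644403663054363))
bases bowl side
t tab 340 [0.30019709 0.37761909 0.1661106 ]
[0.402 0.341 0.15 ] [0.4   0.344 0.176] [0.4  0.34 0.18] [0.4   0.338 0.179] [0.4   0.337 0.17 ] [0.4   0.337 0.159] [0.4   0.336 0.151] [0.4   0.336 0.136] [0.398 0.343 0.177] [0.398 0.341 0.178] [0.398 0.338 0.179] [0.398 0.336 0.179] [0.398 0.333 0.178] [0.398 0.332 0.172] [0.398 0.331 0.163] [0.398 0.331 0.152] [0.397 0.33  0.142] [0.396 0.345 0.177] [0.39
[... 11741 characters left out ...]
0.4   0.336 0.152] [0.401 0.338 0.155] [0.402 0.34  0.159] [0.402 0.343 0.16 ] [0.397 0.345 0.153] [0.398 0.329 0.137] [0.4   0.332 0.142] [0.401 0.334 0.146] [0.401 0.336 0.147] [0.401 0.339 0.15 ] [0.402 0.341 0.154] [0.401 0.344 0.153] [0.401 0.333 0.138] [0.402 0.335 0.142] [0.401 0.337 0.143] [0.401 0.34  0.145] [0.402 0.342 0.148] [0.397 0.345 0.142] [0.402 0.338 0.139] [0.403 0.341 0.144] [0.401 0.343 0.142] [0.402 0.339 0.135] [0.403 0.342 0.138] 
panel top 382 [0.622985   0.16232592 0.21805162] [0.67111344 0.28180737 0.24484391]
hook 43 [0.62617324 0.2217519  0.26673252] [0.63358401 0.22629083 0.27494559]
wfoot 83 [0.38021379 0.3107303  0.02701373] [0.42130699 0.35505436 0.03610678]
```

```bash
sed -i '/^T=lambda/,$d' m.py; cat >> m.py <<'E'
f=np.vstack([t.reshape(-1,3),s.reshape(-1,3)])
if __name__=="__main__":
    w=f[(f[:,2]>.171)&(f[:,2]<.19)&(f[:,0]>.37)&(f[:,0]<.42)&(f[:,1]>.3)&(f[:,1]<.36)]
    for c in (t,s):
        g=c.reshape(-1,3); w=g[(g[:,2]>.172)&(g[:,2]<.19)&(g[:,0]>.37)&(g[:,0]<.42)&(g[:,1]>.3)&(g[:,1]<.36)]
        print(len(w),cv2.minAreaRect((w[:,:2]*1000).astype(np.float32)),w.mean(0))
        w=g[(g[:,2]>.012)&(g[:,2]<.225)&(g[:,0]>.6)&(g[:,0]<.7)&(g[:,1]>.13)&(g[:,1]<.3)]
        tp=g[(g[:,2]>.222)&(g[:,2]<.24)&(g[:,0]>.64)&(g[:,0]<.69)&(g[:,1]>.13)&(g[:,1]<.3)]
        print("pantop",cv2.minAreaRect((tp[:,:2]*1000).astype(np.float32)),tp[:,2].mean())
    xs=np.arange(-.1,.8,.05); ys=np.arange(.5,-.71,-.05)
    print("x\\y  "+" ".join(f"{y:4.2f}" for y in ys))
    for x in xs[::-1]:
        print(f"{x:5.2f}",end=" ")
        for y in ys:
            w=f[(abs(f[:,0]-x)<.025)&(abs(f[:,1]-y)<.025)&(f[:,2]>-1)]
            print(f"{int(1000*np.percentile(w[:,2],97)):4d}" if len(w)>3 else "  ..",end=" ")
        print()
E
python3 m.py
```

```text
50 ((392.8632507324219, 334.0638427734375), (23.263029098510742, 11.402442932128906), 66.40835571289062) [0.39261142 0.3337355  0.1781911 ]
pantop ((659.9379272460938, 222.46157836914062), (15.027385711669922, 118.78168487548828), 2.813385009765625) 0.23002375094174615
34 ((394.9152526855469, 333.1255798339844), (21.92970848083496, 11.824056625366211), 64.81055450439453) [0.39475045 0.33284252 0.17481962]
pantop ((661.834716796875, 221.7567901611328), (14.281143188476562, 118.93193054199219), 2.2901151180267334) 0.22723839080238112
x\y  0.50 0.45 0.40 0.35 0.30 0.25 0.20 0.15 0.10 0.05 0.00 -0.05 -0.10 -0.15 -0.20 -0.25 -0.30 -0.35 -0.40 -0.45 -0.50 -0.55 -0.60 -0.65 -0.70
 0.75  398  390   57   98  134   73   13  686  705  798  797  709  712  709  228   ..   ..   ..   ..   ..   ..   ..   ..    3   15 
 0.70   26   26   24    4   27   56   50  611  703  807  707  703  732  739  690  643   ..   ..   ..   ..   ..   ..    4    4    4 
 0.65   96   25   26    4  227  231  236  229  655  706  688  645  757  761  228   ..   ..   ..   ..   ..    5    4    4    4    4 
 0.60  274  104  107  
[... 1256 characters left out ...]
 -789 -789 -790  274 -788  256 -791 -790 
 0.10   ..  213  213  209  172    3    4    4  189  317  398    9    9    3 -786 -789 -790 -790 -789 -790  253 -788 -789 -790 -789 
 0.05  211  212  212  211    3   ..   ..    3  157  247   ..   ..   11    0 -783 -788 -790 -789 -790 -789 -790 -789 -791 -788 -790 
 0.00  207  207   ..   ..   ..   ..   ..    4   15  212  212   ..    0    0 -790 -789 -789 -791 -788 -790 -788 -789 -790 -791 -792 
-0.05   ..   ..   ..   ..   ..   .. -697    0   11  210  211   ..   ..   ..   .. -790 -790 -796 -790 -789 -789 -792 -791 -790 -790 
-0.10   ..   ..   ..   .. -791 -789 -699    0   11  167  196   ..   ..   ..   ..   ..   ..   .. -790 -791 -791 -789 -789 -791 -788
```

```bash
python3 - <<'E'
from m import *
for lo,hi in((.03,.15),(.15,.25),(.25,.45),(.45,.72)):
    print(lo,hi)
    for x in np.arange(.15,.72,.03):
        w=f[(abs(f[:,0]-x)<.015)&(f[:,2]>lo)&(f[:,2]<hi)&(f[:,1]>.25)&(f[:,1]<.6)&(np.hypot(f[:,0]-.393,f[:,1]-.333)>.045)]
        print(f"{x:.2f}:{np.percentile(w[:,1],1) if len(w)>8 else 9:.3f}",end=" ")
    print()
print("right side")
for lo,hi in((.03,.22),(.22,.45),(.45,.8)):
    for x in np.arange(.3,.8,.03):
        w=f[(abs(f[:,0]-x)<.015)&(f[:,2]>lo)&(f[:,2]<hi)&(f[:,1]<.15)&(f[:,1]>-.3)]
        print(f"{x:.2f}:{np.percentile(w[:,1],99) if len(w)>8 else 9:.3f}",end=" ")
    print()
E
```

```text
0.03 0.15
0.15:0.329 0.18:0.340 0.21:0.352 0.24:0.363 0.27:0.374 0.30:0.387 0.33:0.398 0.36:0.409 0.39:0.420 0.42:0.428 0.45:0.440 0.48:0.452 0.51:0.374 0.54:0.360 0.57:0.359 0.60:0.370 0.63:0.514 0.66:0.250 0.69:0.270 
0.15 0.25
0.15:0.335 0.18:0.346 0.21:0.357 0.24:0.369 0.27:0.379 0.30:0.390 0.33:0.402 0.36:0.415 0.39:0.426 0.42:0.438 0.45:0.451 0.48:0.463 0.51:0.475 0.54:0.488 0.57:0.500 0.60:0.513 0.63:0.524 0.66:0.250 0.69:9.000 
0.25 0.45
0.15:9.000 0.18:0.437 0.21:0.412 0.24:0.403 0.27:0.401 0.30:0.403 0.33:0.414 0.36:0.440 0.39:0.451 0.42:0.452 0.45:0.463 0.48:0.475 0.51:0.487 0.54:0.500 0.57:0.512 0.60:0.523 0.63:9.000 0.66:9.000 0.69:0.588 
0.45 0.72
0.15:9.000 0.18:9.000 0.21:9.000 0.24:0.335 0.27:0.346 0.30:0.361 0.33:0.376 0.36:0.391 0.39:0.407 0.42:0.422 0.45:0.468 0.48:0.483 0.51:0.499 0.54:0.514 0.57:0.592 0.60:9.000 0.63:9.000 0.66:9.000 0.69:9.000 
right side
0.30:9.000 0.33:9.000 0.36:9.000 0.39:0.120 0.42:-0.024 0.45:-0.022 0.48:-0.041 0.51:-0.082 0.54:-0.064 0.57:-0.045 0.60:-0.027 0.63:-0.006 0.66:0.028 0.69:0.045 0.72:0.063 0.75:0.081 0.78:0.097 
0.30:9.000 0.33:9.000 0.36:9.000 0.39:9.000 0.42:9.000 0.45:9.000 0.48:9.000 0.51:9.000 0.54:9.000 0.57:-0.100 0.60:0.018 0.63:0.047 0.66:0.074 0.69:0.076 0.72:0.036 0.75:0.064 0.78:0.082 
0.30:9.000 0.33:9.000 0.36:9.000 0.39:9.000 0.42:9.000 0.45:9.000 0.48:9.000 0.51:-0.088 0.54:-0.066 0.57:-0.037 0.60:-0.007 0.63:0.087 0.66:0.103 0.69:0.120 0.72:0.139 0.75:0.147 0.78:0.146
```

```bash
python3 -m pendant '[{"tz":40,"spin":7.7,"claw":0},{"tz":40,"spin":7.7,"ty":10},{"tx":20,"ty":25,"tz":30,"spin":7.7},{"tx":25,"ty":30,"tz":20,"spin":7.7},{"tx":25,"ty":30,"spin":7.7},{"tx":25,"ty":30,"spin":7.7},{"tx":25,"ty":30,"spin":7.7},{"tx":25,"ty":35,"spin":7.7},{"tx":25,"ty":35,"spin":7.7},{"tx":25,"ty":35,"spin":7.7}]' && python3 -m pendant '[{"tx":20,"ty":40},{"tx":15,"ty":40},{"tx":15,"ty":40},{"tx":15,"ty":40},{"tx":15,"ty":40},{"tx":15,"ty":40},{"tx":15,"ty":40},{"tx":10,"ty":40},{"tx":0,"ty":40},{}]'
```

```text
$[0]: bad value
```

```bash
python3 -m pendant '[{"tz":40,"spin":7.7,"claw":0.5},{"tz":40,"spin":7.7,"ty":10},{"tx":20,"ty":25,"tz":30,"spin":7.7},{"tx":25,"ty":30,"tz":20,"spin":7.7},{"tx":25,"ty":30,"spin":7.7},{"tx":25,"ty":30,"spin":7.7},{"tx":25,"ty":30,"spin":7.7},{"tx":25,"ty":35,"spin":7.7},{"tx":25,"ty":35,"spin":7.7},{"tx":25,"ty":35,"spin":7.7}]'
```

```text
$[0]: bad value
```

```bash
python3 -m pendant '[{"tx":0,"ty":0,"tz":40,"spin":0,"claw":0}]'; python3 -m pendant '[{"tz":10}]'; python3 -m pendant --help | head -20
```

```text
t: 0.2
eef_pos: [0.1319, -0.5561, 0.2485]
eef_rot: [-3.107, -0.363, 0.002]
wrist_force: [1.0, -1.0, 0.5]
opening: 0.0856
grip_force: 0.0$[0]: bad value
invalid input: not JSON, or not a number
```

```bash
python3 -m pendant '[{"tx":0,"ty":10,"tz":40,"spin":7.7,"claw":0},{"tx":20,"ty":25,"tz":30,"spin":7.7,"claw":0},{"tx":25,"ty":30,"tz":20,"spin":7.7,"claw":0},{"tx":25,"ty":30,"tz":10,"spin":7.7,"claw":0},{"tx":25,"ty":30,"tz":0,"spin":7.7,"claw":0},{"tx":25,"ty":30,"tz":0,"spin":7.7,"claw":0},{"tx":25,"ty":30,"tz":0,"spin":7.7,"claw":0},{"tx":25,"ty":35,"tz":0,"spin":7.7,"claw":0},{"tx":25,"ty":35,"tz":0,"spin":7.7,"claw":0},{"tx":25,"ty":35,"tz":0,"spin":7.7,"claw":0}]'
python3 -m pendant '[{"tx":20,"ty":40,"tz":0,"spin":2,"claw":0},{"tx":15,"ty":40,"tz":0,"spin":0,"claw":0},{"tx":15,"ty":40,"tz":0,"spin":0,"claw":0},{"tx":15,"ty":40,"tz":0,"spin":0,"claw":0},{"tx":15,"ty":40,"tz":0,"spin":0,"claw":0},{"tx":15,"ty":40,"tz":0,"spin":0,"claw":0},{"tx":15,"ty":40,"tz":0,"spin":0,"claw":0},{"tx":10,"ty":40,"tz":0,"spin":0,"claw":0},{"tx":0,"ty":40,"tz":0,"spin":0,"claw":0},{"tx":0,"ty":0,"tz":0,"spin":0,"claw":0}]'; python3 -c "
from station import *;print(get_state()['joint_pos'])"
```

```text
t: 1.2
eef_pos: [0.3532, -0.2679, 0.3537]
eef_rot: [-2.209, -2.233, -0.0]
wrist_force: [1.7, -0.5, -0.5]
opening: 0.0062
grip_force: 0.0
t: 2.2
eef_pos: [0.4724, 0.0945, 0.3531]
eef_rot: [-2.167, -2.271, -0.0]
wrist_force: [-0.7, -0.6, 0.7]
opening: 0.0001
grip_force: 0.0
[0.1720929  0.11213346 1.49320384 0.00197983 1.53764828 0.12539844]
```

```bash
python3 -m pendant '[{"tx":10,"ty":35,"tz":0,"spin":0,"claw":0},{"tx":10,"ty":35,"tz":0,"spin":0,"claw":0},{"tx":10,"ty":30,"tz":0,"spin":0,"claw":0},{"tx":10,"ty":27,"tz":0,"spin":0,"claw":0},{"tx":0,"ty":0,"tz":0,"spin":0,"claw":0}]'; python3 - <<'E'
from h import *
p=camera_params("wrist"); im,d=capture("wrist"); print(np.round(p["cam_to_world"],3).tolist(),p["fx"],p["cx"],p["cy"])
cv2.imwrite("pics/w1.png",im); np.save("pics/w1.npy",d)
v,u=np.mgrid[:400,:640]
c=np.stack([(u-p["cx"])/p["fx"]*d,(v-p["cy"])/p["fy"]*d,d,np.ones_like(d)],-1)@np.array(p["cam_to_world"]).T
g=c[...,:3][d>0]
def show(n,w): print(n,len(w),*( (w.min(0),w.max(0),np.median(w,0)) if len(w) else ()))
box=lambda a:g[(g[:,0]>a[0])&(g[:,0]<a[1])&(g[:,1]>a[2])&(g[:,1]<a[3])&(g[:,2]>a[4])&(g[:,2]<a[5])]
show("hook",box((.6,.645,.19,.25,.24,.3))); show("ptop",box((.64,.69,.13,.3,.225,.24)))
show("tab",box((.36,.43,.3,.37,.165,.19)))
E
```

```text
t: 2.7
eef_pos: [0.5134, 0.2194, 0.3526]
eef_rot: [-2.172, -2.268, 0.001]
wrist_force: [-0.4, -1.4, -0.1]
opening: 0.0004
grip_force: 0.0
[[0.999, 0.041, 0.011, 0.51], [0.042, -0.963, -0.265, 0.296], [-0.0, 0.265, -0.964, 0.524], [0.0, 0.0, 0.0, 1.0]] 329.47029771914504 319.4706454150262 207.56403862133465
hook 504 [0.61292618 0.21721635 0.2402091 ] [0.63134577 0.22923078 0.27879187] [0.61927233 0.22498777 0.26950118]
ptop 2055 [0.65073025 0.16425172 0.22500862] [0.66789423 0.28421068 0.23259274] [0.65791928 0.22968353 0.23016588]
tab 398 [0.38473305 0.3241107  0.1651826 ] [0.40234765 0.34820808 0.18001019] [0.39460421 0.3358138  0.17744077]
```

View pics/w1.png

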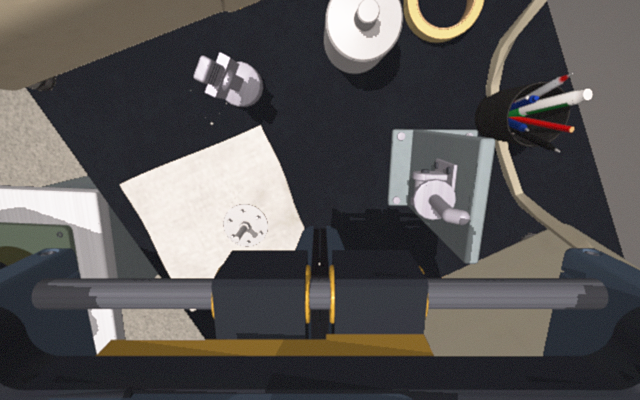

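```bash
python3 -m pendant '[{"tx":40,"ty":4,"tz":0,"spin":0,"claw":0},{"tx":40,"ty":0,"tz":0,"spin":0,"claw":0},{"tx":40,"ty":0,"tz":0,"spin":0,"claw":0},{"tx":38,"ty":0,"tz":0,"spin":0,"claw":0},{"tx":0,"ty":0,"tz":-35,"spin":0,"claw":0},{"tx":0,"ty":0,"tz":-35,"spin":0,"claw":0},{"tx":0,"ty":0,"tz":-25,"spin":0,"claw":0},{"tx":0,"ty":0,"tz":-8,"spin":0,"claw":0},{"tx":0,"ty":0,"tz":0,"spin":0,"claw":0},{"tx":0,"ty":0,"tz":0,"spin":0,"claw":0}]'
```

```text
t: 3.75
eef_pos: [0.6713, 0.221, 0.253]
eef_rot: [2.175, 2.264, 0.004]
wrist_force: [0.0, 0.5, 1.0]
opening: 0.0002
grip_force: 0.0
```

```bash
python3 -m pendant '[{"tx":-5,"ty":0,"tz":0,"spin":0,"claw":0},{"tx":-5,"ty":0,"tz":0,"spin":0,"claw":0},{"tx":-5,"ty":0,"tz":0,"spin":0,"claw":0},{"tx":-5,"ty":0,"tz":0,"spin":0,"claw":0},{"tx":-5,"ty":0,"tz":0,"spin":0,"claw":0},{"tx":-5,"ty":0,"tz":0,"spin":0,"claw":0},{"tx":-5,"ty":0,"tz":0,"spin":0,"claw":0},{"tx":-5,"ty":0,"tz":0,"spin":0,"claw":0}]'
python3 -m pendant '[{"tx":-5,"ty":0,"tz":0,"spin":0,"claw":0},{"tx":-5,"ty":0,"tz":0,"spin":0,"claw":0},{"tx":-5,"ty":0,"tz":0,"spin":0,"claw":0},{"tx":-5,"ty":0,"tz":0,"spin":0,"claw":0},{"tx":-5,"ty":0,"tz":0,"spin":0,"claw":0}]'
```

```text
t: 4.55
eef_pos: [0.6309, 0.2214, 0.2511]
eef_rot: [2.175, 2.265, 0.002]
wrist_force: [2.9, -1.0, -0.7]
opening: 0.0
grip_force: 1.4
t: 5.05
eef_pos: [0.6054, 0.2215, 0.2508]
eef_rot: [2.176, 2.266, 0.0]
wrist_force: [3.5, 0.2, -2.0]
opening: 0.0004
grip_force: 1.7
```

```bash
python3 -m pendant '[{"tx":-4,"ty":0,"tz":-4,"spin":0,"claw":0},{"tx":-4,"ty":0,"tz":-5,"spin":0,"claw":0},{"tx":-5,"ty":0,"tz":-3,"spin":0,"claw":0},{"tx":-5,"ty":0,"tz":-3,"spin":0,"claw":0},{"tx":-5,"ty":0,"tz":-3,"spin":0,"claw":0}]'
python3 -m pendant '[{"tx":-5,"ty":0,"tz":-4,"spin":0,"claw":0},{"tx":-4,"ty":0,"tz":-4,"spin":0,"claw":0},{"tx":-4,"ty":0,"tz":-4,"spin":0,"claw":0},{"tx":-4,"ty":0,"tz":-5,"spin":0,"claw":0},{"tx":-4,"ty":0,"tz":-5,"spin":0,"claw":0}]'
python3 -m pendant '[{"tx":-3,"ty":0,"tz":-5,"spin":0,"claw":0},{"tx":-3,"ty":0,"tz":-5,"spin":0,"claw":0},{"tx":-2,"ty":0,"tz":-5,"spin":0,"claw":0}]'
```

```text
t: 5.55
eef_pos: [0.5825, 0.2213, 0.2329]
eef_rot: [2.175, 2.266, 0.001]
wrist_force: [3.7, -1.7, -0.0]
opening: 0.0005
grip_force: 1.5
t: 6.05
eef_pos: [0.5612, 0.2212, 0.2106]
eef_rot: [2.176, 2.266, -0.001]
wrist_force: [2.5, -3.0, 2.5]
opening: 0.0007
grip_force: 1.5
t: 6.35
eef_pos: [0.553, 0.2214, 0.1955]
eef_rot: [-2.175, -2.266, 0.001]
wrist_force: [0.6, -2.9, 3.1]
opening: 0.0004
grip_force: 1.5
```

```bash
python3 -m pendant '[{"tx":-2,"ty":0,"tz":-5,"spin":0,"claw":0},{"tx":-1,"ty":0,"tz":-5,"spin":0,"claw":0},{"tx":-1,"ty":0,"tz":-5,"spin":0,"claw":0},{"tx":0,"ty":0,"tz":-4,"spin":0,"claw":0}]'
for i in 1 2 3; do python3 -m pendant '[{"tx":0,"ty":0,"tz":-1.5,"spin":0,"claw":0},{"tx":0,"ty":0,"tz":-1,"spin":0,"claw":0}]'; done
```

```text
t: 6.75
eef_pos: [0.5487, 0.2218, 0.1763]
eef_rot: [-2.174, -2.265, 0.002]
wrist_force: [-2.4, -1.0, 3.0]
opening: 0.0003
grip_force: 1.5
t: 6.95
eef_pos: [0.5493, 0.2219, 0.1742]
eef_rot: [-2.175, -2.266, 0.0]
wrist_force: [-3.0, -0.4, 3.0]
opening: 0.0006
grip_force: 1.4
t: 7.15
eef_pos: [0.5496, 0.2218, 0.172]
eef_rot: [-2.175, -2.266, -0.001]
wrist_force: [-2.0, 0.4, 2.9]
opening: 0.0003
grip_force: 1.5
t: 7.35
eef_pos: [0.5496, 0.2217, 0.1694]
eef_rot: [-2.175, -2.266, -0.001]
wrist_force: [-1.8, 0.9, 2.3]
opening: -0.0002
grip_force: 1.5
```

```bash
for i in 1 2; do python3 -m pendant '[{"tx":0,"ty":0,"tz":-1,"spin":0,"claw":0},{"tx":0,"ty":0,"tz":-0.5,"spin":0,"claw":0}]'; done
```

```text
t: 7.55
eef_pos: [0.5496, 0.2216, 0.1679]
eef_rot: [-2.176, -2.266, -0.0]
wrist_force: [-2.1, 0.4, 2.7]
opening: 0.0003
grip_force: 1.5
t: 7.75
eef_pos: [0.5496, 0.2216, 0.1664]
eef_rot: [-2.176, -2.266, -0.0]
wrist_force: [-2.8, 1.2, 3.0]
opening: 0.0003
grip_force: 1.5
```

Near level; feel for the stop in small steps.

```bash
for i in 1 2 3; do python3 -m pendant '[{"tx":0,"ty":0,"tz":-0.7,"spin":0,"claw":0},{"tx":0,"ty":0,"tz":0,"spin":0,"claw":0}]'|grep -E "pos|force:"; done
```

```text
eef_pos: [0.5497, 0.2216, 0.1661]
wrist_force: [-2.8, 1.9, 3.6]
grip_force: 2.2
eef_pos: [0.5497, 0.2216, 0.1659]
wrist_force: [-3.5, 0.7, 8.1]
grip_force: 3.7
eef_pos: [0.5497, 0.2216, 0.1658]
wrist_force: [-5.3, -0.4, 9.4]
grip_force: 5.0
```

```bash
python3 -m pendant '[{"tx":0,"ty":0,"tz":3,"spin":0,"claw":0},{"tx":0,"ty":0,"tz":20,"spin":0,"claw":0},{"tx":0,"ty":0,"tz":40,"spin":0,"claw":20},{"tx":-20,"ty":0,"tz":40,"spin":0,"claw":30},{"tx":-30,"ty":0,"tz":30,"spin":-3,"claw":40},{"tx":-30,"ty":0,"tz":0,"spin":-3,"claw":50},{"tx":-20,"ty":0,"tz":0,"spin":-3,"claw":50},{"tx":0,"ty":0,"tz":0,"spin":-3,"claw":50},{"tx":0,"ty":0,"tz":0,"spin":0,"claw":50},{"tx":0,"ty":0,"tz":0,"spin":0,"claw":50}]'; cat > c.py <<'E'
from h import *
def cl(n):
    p=camera_params(n); im,d=capture(n)
    v,u=np.mgrid[:400,:640]
    c=np.stack([(u-p["cx"])/p["fx"]*d,(v-p["cy"])/p["fy"]*d,d,np.ones_like(d)],-1)@np.array(p["cam_to_world"]).T
    return im,c[...,:3][d>0]
def box(g,a): return g[(g[:,0]>a[0])&(g[:,0]<a[1])&(g[:,1]>a[2])&(g[:,1]<a[3])&(g[:,2]>a[4])&(g[:,2]<a[5])]
def show(n,w): print(n,len(w),*(np.round(q,4) for q in (w.min(0),w.max(0),np.median(w,0)) if len(w)))
E
python3 - <<'E'
from c import *
for n in("wrist","top","side"):
    im,g=cl(n); cv2.imwrite(f"pics/{n}2.png",im); print(n)
    b=box(g,(.5,.57,.19,.25,.145,.185)); show("bar",b)
    for x in(.51,.52,.53,.54,.55,.56):
        q=b[abs(b[:,0]-x)<.005]
        if len(q)>2: print(x,len(q),np.round([q[:,1].min(),q[:,1].max(),np.median(q[:,1]),np.percentile(q[:,2],95)],4))
    show("coll",box(g,(.56,.62,.19,.25,.165,.19)))
    w=box(g,(.36,.43,.3,.37,.170,.19)); show("tab",w)
    if len(w)>5: print(cv2.minAreaRect((w[:,:2]*1000).astype(np.float32)))
    tp=box(g,(.64,.69,.13,.3,.225,.24)); show("ptop",tp); print(cv2.minAreaRect((tp[:,:2]*1000).astype(np.float32)))
E
```

```text
t: 9.35
eef_pos: [0.4502, 0.2213, 0.2971]
eef_rot: [2.399, 2.027, 0.0]
wrist_force: [1.0, -1.0, -0.5]
opening: 0.05
grip_force: 0.0
wrist
bar 752 [0.5133 0.214  0.1588] [0.5699 0.2272 0.1756] [0.5424 0.2215 0.1658]
0.51 21 [0.2158 0.2234 0.22   0.1734]
0.52 132 [0.214  0.2255 0.2211 0.1744]
0.53 128 [0.2141 0.2259 0.2214 0.1682]
0.54 131 [0.2143 0.2263 0.2214 0.1672]
0.55 137 [0.2148 0.2265 0.2216 0.1669]
0.56 137 [0.2151 0.2269 0.2223 0.1668]
coll 1095 [0.5602 0.2029 0.165 ] [0.62   0.2415 0.1817] [0.5804 0.2229 0.1692]
tab 468 [0.3843 0.3241 0.1701] [0.4018 0.3484 0.1799] [0.3937 0.3358 0.1777]
((392.6380615234375, 336.3963928222656), (23.876955032348633, 12.855152130126953), 66.66241455078125)
ptop 3709 [0.6499 0.1648 0.225 ] [0.6685 0.2843 0.2326] [0.657  0.2303 0.2301]
((659.3873291015625, 224.58526611328125), (15.77269172668457, 119.31999206542969), 2.068589925765991)
top
bar 6 [0.5215 0.2182 0.1628] [0.5347 0.224  0.1718] [0.5282 0.2211 0.1664]
0.53 4 [0.221  0.224  0.2226 0.167 ]
coll 53 [0.5767 0.2004 0.1651] [0.6194 0.2387 0.178 ] [0.6038 0.2185 0.1672]Traceback (most recent call last):
  File "<stdin>", line 9, in <module>
  File "c.py", line 8, in show
    def show(n,w): print(n,len(w),*(np.round(q,4) for q in (w.min(0),w.max(0),np.median(w,0)) if len(w)))
                                                            ~~~~~^^^
    return umr_minimum(a, axis, None, out, keepdims, initial, where)
ValueError: zero-size array to reduction operation minimum which has no identity
```

View pics/wrist2.png

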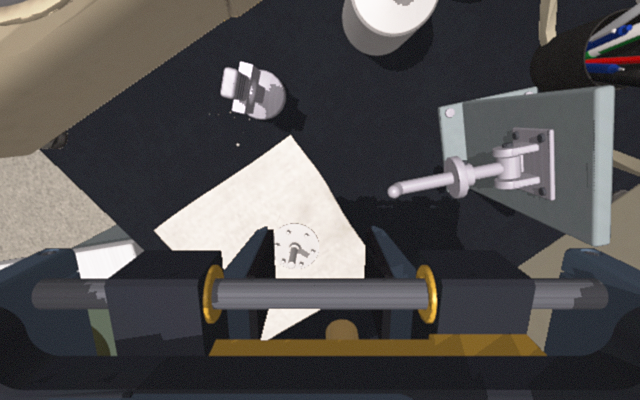

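```bash
python3 -m pendant '[{"tx":-19,"ty":0,"tz":-36,"spin":0,"claw":50},{"tx":-19,"ty":15,"tz":-36,"spin":0,"claw":50},{"tx":-19,"ty":35,"tz":0,"spin":0,"claw":50},{"tx":0,"ty":35,"tz":0,"spin":0,"claw":50},{"tx":0,"ty":18,"tz":0,"spin":0,"claw":50},{"tx":0,"ty":10,"tz":0,"spin":0,"claw":50},{"tx":0,"ty":0,"tz":0,"spin":0,"claw":50},{"tx":0,"ty":0,"tz":0,"spin":0,"claw":50}]'; python3 - <<'E'
from c import *
im,g=cl("wrist"); cv2.imwrite("pics/w3.png",im)
w=box(g,(.36,.43,.3,.37,.168,.19)); show("tab",w); print(cv2.minAreaRect((w[:,:2]*1000).astype(np.float32)))
E
```

```text
t: 10.25
eef_pos: [0.393, 0.3336, 0.2253]
eef_rot: [2.4, 2.026, -0.001]
wrist_force: [0.1, -0.4, 0.2]
opening: 0.0494
grip_force: 0.0
tab 588 [0.3835 0.3245 0.168 ] [0.402  0.3491 0.18  ] [0.3926 0.3383 0.1778]
((392.3370056152344, 336.90228271484375), (23.67043113708496, 12.332395553588867), 65.18500518798828)
```

View pics/w3.png

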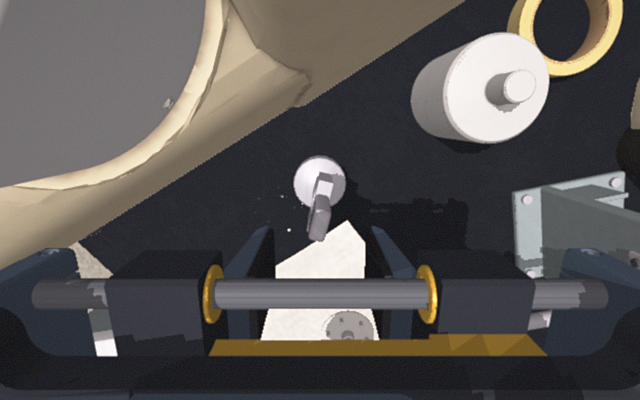

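```bash
python3 -m pendant '[{"tx":0,"ty":1,"tz":-25,"spin":-5,"claw":50},{"tx":0,"ty":0,"tz":-25,"spin":0,"claw":50},{"tx":0,"ty":0,"tz":-20,"spin":0,"claw":50},{"tx":0,"ty":0,"tz":-11,"spin":0,"claw":50},{"tx":0,"ty":0,"tz":0,"spin":0,"claw":50}]';python3 -m pendant '[{"tx":0,"ty":0,"tz":0,"spin":0,"claw":30},{"tx":0,"ty":0,"tz":0,"spin":0,"claw":20},{"tx":0,"ty":0,"tz":0,"spin":0,"claw":16},{"tx":0,"ty":0,"tz":0,"spin":0,"claw":12},{"tx":0,"ty":0,"tz":0,"spin":0,"claw":8},{"tx":0,"ty":0,"tz":0,"spin":0,"claw":4},{"tx":0,"ty":0,"tz":0,"spin":0,"claw":0},{"tx":0,"ty":0,"tz":0,"spin":0,"claw":0},{"tx":0,"ty":0,"tz":0,"spin":0,"claw":0}]'
```

```text
t: 10.8
eef_pos: [0.3922, 0.3342, 0.1433]
eef_rot: [2.487, 1.918, -0.005]
wrist_force: [-0.1, -0.1, 0.2]
opening: 0.05
grip_force: 0.0
t: 11.7
eef_pos: [0.3929, 0.3357, 0.1448]
eef_rot: [2.487, 1.92, 0.001]
wrist_force: [-0.1, -0.7, 4.3]
opening: 0.0112
grip_force: 30.0
```

```bash
python3 -m pendant '[{"tx":0,"ty":0,"tz":3,"spin":0,"claw":0},{"tx":0,"ty":0,"tz":6,"spin":0,"claw":0},{"tx":0,"ty":0,"tz":10,"spin":0,"claw":0},{"tx":0,"ty":-5,"tz":15,"spin":0,"claw":0},{"tx":0,"ty":-15,"tz":15,"spin":2,"claw":0},{"tx":0,"ty":-15,"tz":10,"spin":3,"claw":0},{"tx":5,"ty":-15,"tz":0,"spin":3,"claw":0},{"tx":10,"ty":-15,"tz":0,"spin":3,"claw":0},{"tx":10,"ty":-15,"tz":0,"spin":3,"claw":0},{"tx":10,"ty":-10,"tz":0,"spin":2,"claw":0}]';python3 -m pendant '[{"tx":5,"ty":-10,"tz":0,"spin":0,"claw":0},{"tx":5,"ty":-5,"tz":0,"spin":0,"claw":0},{"tx":0,"ty":0,"tz":0,"spin":0,"claw":0},{"tx":0,"ty":0,"tz":0,"spin":0,"claw":0},{"tx":0,"ty":0,"tz":0,"spin":0,"claw":0}]'; python3 - <<'E'
from c import *
s=get_state(); print(np.degrees(s["joint_pos"][0]-s["joint_pos"][5]),s["eef_pos"],s["wrist_force"])
for n in("wrist","side"):
    im,g=cl(n); cv2.imwrite(f"pics/{n}4.png",im); 
    x,y,z=s["eef_pos"]
    w=box(g,(x-.03,x+.03,y-.04,y+.04,.165,.195)); show(n+" plate",w)
    w=box(g,(.5,.57,.19,.25,.145,.185)); show("bar",w)
a=cv2.imread("pics/side4.png"); b=cv2.imread("pics/wrist4.png")
sx=cv2.resize(a[165:290,255:415],None,fx=4,fy=4,interpolation=cv2.INTER_CUBIC); cv2.imwrite("pics/s4c.png",sx)
E
```

```text
t: 12.7
eef_pos: [0.4277, 0.2445, 0.2039]
eef_rot: [2.194, 2.249, -0.0]
wrist_force: [0.4, 0.4, -3.9]
opening: 0.0116
grip_force: 30.0
t: 13.2
eef_pos: [0.4373, 0.2309, 0.2033]
eef_rot: [-2.195, -2.247, 0.0]
wrist_force: [-0.5, 0.3, -3.9]
opening: 0.0117
grip_force: 30.0
1.3627120707462639 [0.43729776 0.23088484 0.20334253] [-0.51094278  0.25795442 -3.94810587]
wrist plate 622 [0.4301 0.2412 0.165 ] [0.442  0.2554 0.195 ] [0.4363 0.2504 0.1868]
bar 1429 [0.5128 0.2146 0.1581] [0.57   0.2277 0.1753] [0.5423 0.2225 0.1658]Traceback (most recent call last):
  File "<stdin>", line 6, in <module>
  File "c.py", line 8, in show
    def show(n,w): print(n,len(w),*(np.round(q,4) for q in (w.min(0),w.max(0),np.median(w,0)) if len(w)))
                                                            ~~~~~^^^
    return umr_minimum(a, axis, None, out, keepdims, initial, where)
ValueError: zero-size array to reduction operation minimum which has no identity
```

View pics/wrist4.png

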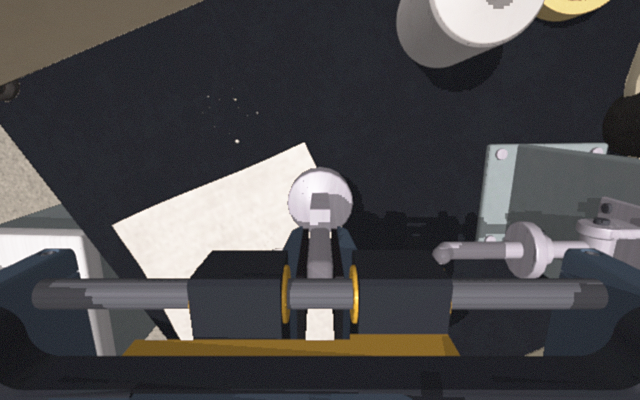

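```bash
sed -i 's/^def show.*/def show(n,w): print(n,len(w),*((np.round(q,4) for q in (w.min(0),w.max(0),np.median(w,0))) if len(w) else ()))/' c.py; python3 - <<'E'
from c import *
for n in("wrist","side"):
    im,g=cl(n); cv2.imwrite(f"pics/{n}5.png",im)
    w=box(g,(.39,.48,.19,.29,.05,.12)); h,e=np.histogram(w[:,2],35,(.05,.12)); print(n,len(w),"foot top z",e[h.argmax()], h.max())
    f=w[abs(w[:,2]-e[h.argmax()])<.004]; show("foot",f); 
    w=box(g,(.42,.45,.2,.27,.15,.2)); show("plate",w); q=w[w[:,1]>.247]; show("plate edge",q)
a=cv2.imread("pics/side5.png")
cv2.imwrite("pics/s5c.png",cv2.resize(a[165:300,250:420],None,fx=4,fy=4,interpolation=cv2.INTER_CUBIC))
E
```

```text
wrist 2564 foot top z 0.086 885
foot 2087 [0.407  0.2049 0.0821] [0.4664 0.2616 0.09  ] [0.4358 0.24   0.0871]
plate 783 [0.4301 0.2407 0.1502] [0.4423 0.2553 0.2   ] [0.4363 0.251  0.1867]
plate edge 522 [0.4301 0.247  0.1502] [0.442  0.2553 0.189 ] [0.4363 0.2545 0.1855]
side 338 foot top z 0.08399999999999999 66
foot 199 [0.4161 0.2004 0.0801] [0.4692 0.2587 0.088 ] [0.4462 0.2335 0.0845]
plate 0
plate edge 0
```

View pics/s5c.png

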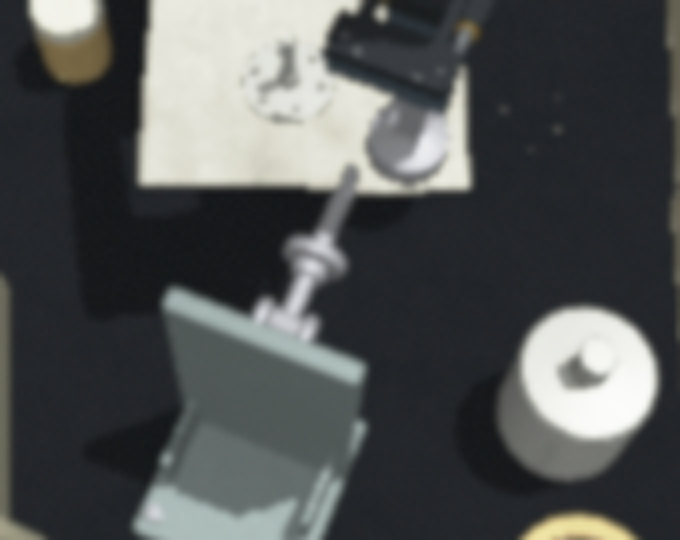

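```bash
python3 -m pendant '[{"tx":8,"ty":-4,"tz":1,"spin":0.5,"claw":0},{"tx":12,"ty":-4,"tz":0,"spin":0,"claw":0},{"tx":12,"ty":-3,"tz":0,"spin":0,"claw":0},{"tx":12,"ty":0,"tz":0,"spin":0,"claw":0},{"tx":8,"ty":0,"tz":0,"spin":0,"claw":0},{"tx":4,"ty":0,"tz":0,"spin":0,"claw":0},{"tx":0,"ty":0,"tz":0,"spin":0,"claw":0},{"tx":0,"ty":0,"tz":0,"spin":0,"claw":0}]'; python3 - <<'E'
from c import *
im,g=cl("wrist"); cv2.imwrite("pics/w6.png",im); s=get_state(); x=s["eef_pos"][0]; print(s["eef_pos"],s["wrist_force"])
w=box(g,(x-.012,x+.012,.19,.27,.15,.2)); show("plate",w); show("plate edge",w[w[:,1]>.233])
b=box(g,(.505,.575,.19,.25,.145,.185)); show("bar",b)
for xx in(.512,.52,.53,.54,.55,.56):
    q=b[abs(b[:,0]-xx)<.004]
    if len(q)>2: print(xx,len(q),np.round([q[:,1].min(),q[:,1].max(),np.median(q[:,1]),np.percentile(q[:,2],95)],4))
c=box(g,(.55,.62,.19,.25,.17,.182)); show("coll",c); h,e=np.histogram(c[:,0],24,(.56,.62)); print(h)
cv2.imwrite("pics/w6c.png",cv2.resize(im[150:330,260:560],None,fx=2.6,fy=2.6))
E
```

```text
t: 14.2
eef_pos: [0.4933, 0.2195, 0.2042]
eef_rot: [-2.185, -2.256, 0.001]
wrist_force: [-0.7, 0.1, -3.6]
opening: 0.0117
grip_force: 30.0
[0.49317476 0.21951473 0.20427298] [-1.75742651 -0.21234824 -3.06056843]
plate 779 [0.4859 0.2294 0.1506] [0.4982 0.2439 0.2   ] [0.4918 0.2398 0.1875]
plate edge 603 [0.4859 0.233  0.1506] [0.4978 0.2439 0.1895] [0.4921 0.2425 0.187 ]
bar 1763 [0.5132 0.2072 0.1457] [0.575  0.2408 0.1799] [0.549  0.2229 0.1657]
0.512 49 [0.2167 0.2247 0.2214 0.1735]
0.52 219 [0.2146 0.2257 0.2221 0.1746]
0.53 198 [0.2148 0.2262 0.2218 0.1674]
0.54 203 [0.2151 0.2266 0.2219 0.167 ]
0.55 205 [0.2154 0.2267 0.2223 0.1671]
0.56 200 [0.2159 0.2272 0.2227 0.1669]
coll 921 [0.5741 0.2051 0.17  ] [0.62   0.241  0.1813] [0.5782 0.2238 0.1761]
[  0   0   0   0   0  59 348 191 172  22  13  50  45   6   0   0   0   0
   0   0   0   0   0  15]
```

View pics/w6c.png

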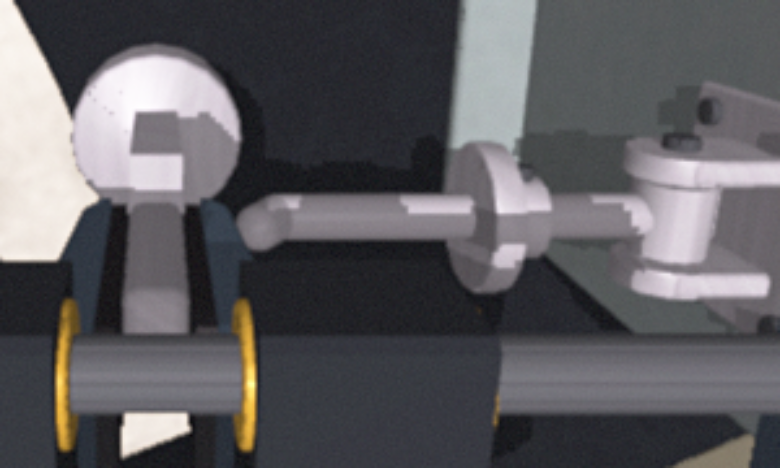

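```bash
python3 -m pendant '[{"tx":4,"ty":0,"tz":0,"spin":0,"claw":0},{"tx":4,"ty":0,"tz":0,"spin":0,"claw":0},{"tx":4,"ty":0,"tz":0,"spin":0,"claw":0}]'|grep -E "pos|force:"; python3 -m pendant '[{"tx":4,"ty":0,"tz":0,"spin":0,"claw":0},{"tx":4,"ty":0,"tz":0,"spin":0,"claw":0},{"tx":4,"ty":0,"tz":0,"spin":0,"claw":0}]'|grep -E "pos|force:";python3 -m pendant '[{"tx":4,"ty":0,"tz":0,"spin":0,"claw":0},{"tx":4,"ty":0.5,"tz":0,"spin":0,"claw":0},{"tx":4,"ty":0,"tz":0,"spin":0,"claw":0},{"tx":4,"ty":0.5,"tz":0,"spin":0,"claw":0},{"tx":4,"ty":0,"tz":0,"spin":0,"claw":0},{"tx":4,"ty":0.5,"tz":0,"spin":0,"claw":0},{"tx":4,"ty":0,"tz":0,"spin":0,"claw":0}]'|grep -E "pos|force:"
```

```text
eef_pos: [0.506, 0.2196, 0.2045]
wrist_force: [-1.2, -0.3, -4.2]
grip_force: 30.0
eef_pos: [0.5181, 0.2195, 0.2043]
wrist_force: [-0.0, -0.6, -4.1]
grip_force: 30.0
eef_pos: [0.546, 0.221, 0.2043]
wrist_force: [-0.3, -0.1, -3.2]
grip_force: 30.0
```

```bash
python3 -m pendant '[{"tx":2,"ty":0,"tz":0,"spin":0,"claw":0},{"tx":2,"ty":0,"tz":0,"spin":0,"claw":0},{"tx":2,"ty":0,"tz":0,"spin":0,"claw":0},{"tx":2,"ty":0.3,"tz":0,"spin":0,"claw":0},{"tx":2,"ty":0,"tz":0,"spin":0,"claw":0},{"tx":2,"ty":0,"tz":0,"spin":0,"claw":0}]'|grep -E "pos|force:"; for i in 1 2 3; do python3 -m pendant '[{"tx":0.8,"ty":0,"tz":0,"spin":0,"claw":0},{"tx":0.7,"ty":0,"tz":0,"spin":0,"claw":0}]'|grep -E "pos|t_force:"; done
```

```text
eef_pos: [0.5578, 0.2213, 0.2044]
wrist_force: [0.2, 0.2, -4.2]
grip_force: 30.0
eef_pos: [0.5592, 0.2213, 0.2044]
wrist_force: [0.0, -0.5, -3.2]
eef_pos: [0.5606, 0.2213, 0.2044]
wrist_force: [-0.4, -1.0, -3.7]
eef_pos: [0.5622, 0.2213, 0.2044]
wrist_force: [0.5, 0.3, -3.0]
```

```bash
for i in 1 2 3 4; do python3 -m pendant '[{"tx":0.7,"ty":0,"tz":0,"spin":0,"claw":0},{"tx":0.7,"ty":0,"tz":0,"spin":0,"claw":0}]'|grep -E "pos|t_force:"; done
```

```text
eef_pos: [0.5636, 0.2213, 0.2044]
wrist_force: [-0.2, -0.5, -2.7]
eef_pos: [0.565, 0.2213, 0.2044]
wrist_force: [-0.1, -1.1, -3.8]
eef_pos: [0.5664, 0.2213, 0.2044]
wrist_force: [0.3, -0.0, -3.4]
eef_pos: [0.5678, 0.2213, 0.2044]
wrist_force: [-0.3, 0.0, -3.1]
```

```bash
for i in 1 2 3; do python3 -m pendant '[{"tx":0.5,"ty":0,"tz":0,"spin":0,"claw":0},{"tx":0.4,"ty":0,"tz":0,"spin":0,"claw":0}]'|grep -E "pos|t_force:"; done
```

```text
eef_pos: [0.5687, 0.2213, 0.2044]
wrist_force: [-0.1, -0.0, -3.9]
eef_pos: [0.5696, 0.2213, 0.2043]
wrist_force: [0.8, -0.5, -3.8]
eef_pos: [0.57, 0.2213, 0.2044]
wrist_force: [-1.0, -0.2, -2.9]
```

```bash
for i in 1 2 ; do python3 -m pendant '[{"tx":0.5,"ty":0,"tz":0,"spin":0,"claw":0},{"tx":0,"ty":0,"tz":0,"spin":0,"claw":0}]'|grep -E "pos|t_force:"; done
```

```text
eef_pos: [0.5701, 0.2213, 0.2043]
wrist_force: [-2.8, 0.1, -1.9]
eef_pos: [0.5702, 0.2213, 0.2043]
wrist_force: [-4.3, 0.4, -0.1]
```

```bash
for i in 1 2 3; do python3 -m pendant '[{"tx":0.5,"ty":0,"tz":0,"spin":0,"claw":0},{"tx":0,"ty":0,"tz":0,"spin":0,"claw":0}]'|grep -E "pos|t_force:"; done
```

```text
eef_pos: [0.5703, 0.2213, 0.2043]
wrist_force: [-6.8, -0.1, 0.4]
eef_pos: [0.5703, 0.2213, 0.2044]
wrist_force: [-6.2, -0.7, 0.6]
eef_pos: [0.5704, 0.2213, 0.2043]
wrist_force: [-7.4, 0.2, 1.7]
```

```bash
python3 -m pendant '[{"tx":0.6,"ty":0,"tz":0,"spin":0,"claw":0},{"tx":0,"ty":0,"tz":0,"spin":0,"claw":0},{"tx":0,"ty":0,"tz":0,"spin":0,"claw":0}]'|grep -E "pos|t_force:"; python3 -m pendant '[{"tx":0.3,"ty":0,"tz":0,"spin":0,"claw":0},{"tx":0,"ty":0,"tz":0,"spin":0,"claw":0},{"tx":0,"ty":0,"tz":0,"spin":0,"claw":0},{"tx":0,"ty":0,"tz":0,"spin":0,"claw":0}]'|grep -E "pos|t_force:"
```

```text
eef_pos: [0.5704, 0.2213, 0.2043]
wrist_force: [-8.9, -0.7, 0.4]
eef_pos: [0.5705, 0.2213, 0.2043]
wrist_force: [-9.4, -0.2, 1.1]
```

```bash
python3 -m pendant '[{"tx":0.2,"ty":0,"tz":0,"spin":0,"claw":0},{"tx":0,"ty":0,"tz":0,"spin":0,"claw":0},{"tx":0,"ty":0,"tz":0,"spin":0,"claw":0},{"tx":0,"ty":0,"tz":0,"spin":0,"claw":0},{"tx":0,"ty":0,"tz":0,"spin":0,"claw":0}]'|grep -E "pos|t_force:"; python3 -m pendant '[{"tx":0,"ty":0,"tz":0,"spin":0,"claw":0},{"tx":0,"ty":0,"tz":0,"spin":0,"claw":0},{"tx":0,"ty":0,"tz":0,"spin":0,"claw":0},{"tx":0,"ty":0,"tz":0,"spin":0,"claw":0},{"tx":0,"ty":0,"tz":0,"spin":0,"claw":0},{"tx":0,"ty":0,"tz":0,"spin":0,"claw":0},{"tx":0,"ty":0,"tz":0,"spin":0,"claw":0},{"tx":0,"ty":0,"tz":0,"spin":0,"claw":0}]'|grep -E "t:|pos|t_force:"
```

```text
eef_pos: [0.5705, 0.2213, 0.2043]
wrist_force: [-9.7, 0.1, 2.5]
t: 21.15
eef_pos: [0.5705, 0.2213, 0.2043]
eef_rot: [-2.182, -2.253, 0.009]
wrist_force: [-10.0, 0.2, 2.0]
```

```bash
python3 -m pendant '[{"tx":-0.8,"ty":0,"tz":0,"spin":0,"claw":0},{"tx":-0.8,"ty":0,"tz":0,"spin":0,"claw":0},{"tx":-0.8,"ty":0,"tz":0,"spin":0,"claw":0},{"tx":-0.6,"ty":0,"tz":0,"spin":0,"claw":0},{"tx":0,"ty":0,"tz":0,"spin":0,"claw":0},{"tx":0,"ty":0,"tz":0,"spin":0,"claw":0}]'|grep -E "pos|t_force:"; python3 -m pendant '[{"tx":-0.5,"ty":0,"tz":0,"spin":0,"claw":0},{"tx":0,"ty":0,"tz":0,"spin":0,"claw":0},{"tx":0,"ty":0,"tz":0,"spin":0,"claw":0}]'|grep -E "pos|t_force:"
```

```text
eef_pos: [0.5702, 0.2213, 0.2043]
wrist_force: [-5.8, -1.1, -0.2]
eef_pos: [0.5701, 0.2213, 0.2043]
wrist_force: [-5.3, 0.8, -0.4]
```

```bash
python3 -m pendant '[{"tx":-0.6,"ty":0,"tz":0,"spin":0,"claw":0},{"tx":-0.6,"ty":0,"tz":0,"spin":0,"claw":0},{"tx":0,"ty":0,"tz":0,"spin":0,"claw":0},{"tx":0,"ty":0,"tz":0,"spin":0,"claw":0}]'|grep -E "pos|t_force:"; python3 -m pendant '[{"tx":-0.4,"ty":0,"tz":0,"spin":0,"claw":0},{"tx":0,"ty":0,"tz":0,"spin":0,"claw":0},{"tx":0,"ty":0,"tz":0,"spin":0,"claw":0}]'|grep -E "pos|t_force:"
```

```text
eef_pos: [0.5699, 0.2213, 0.2043]
wrist_force: [-1.4, 0.4, -3.3]
eef_pos: [0.5697, 0.2213, 0.2045]
wrist_force: [0.4, -0.9, -3.1]
```

```bash
python3 -m pendant '[{"tx":0,"ty":0,"tz":-1,"spin":0,"claw":0},{"tx":0,"ty":0,"tz":-1,"spin":0,"claw":0},{"tx":0,"ty":0,"tz":-1,"spin":0,"claw":0},{"tx":0,"ty":0,"tz":-1,"spin":0,"claw":0},{"tx":0,"ty":0,"tz":-1,"spin":0,"claw":0},{"tx":0,"ty":0,"tz":-1,"spin":0,"claw":0},{"tx":0,"ty":0,"tz":-1,"spin":0,"claw":0},{"tx":0,"ty":0,"tz":-1,"spin":0,"claw":0}]'|grep -E "pos|t_force:"; for i in 1 2 3; do python3 -m pendant '[{"tx":0,"ty":0,"tz":-0.5,"spin":0,"claw":0},{"tx":0,"ty":0,"tz":-0.4,"spin":0,"claw":0}]'|grep -E "pos|t_force:"; done
```

```text
eef_pos: [0.5689, 0.2213, 0.1963]
wrist_force: [-0.6, -0.2, -3.9]
eef_pos: [0.569, 0.2213, 0.1955]
wrist_force: [0.6, -0.2, -3.5]
eef_pos: [0.5689, 0.2213, 0.1946]
wrist_force: [-1.1, -0.2, -3.3]
eef_pos: [0.569, 0.2213, 0.1937]
wrist_force: [0.2, 0.6, -3.7]
```

```bash
for i in 1 2 3 4; do python3 -m pendant '[{"tx":0.2,"ty":0,"tz":-0.4,"spin":0,"claw":0},{"tx":0,"ty":0,"tz":-0.4,"spin":0,"claw":0}]'|grep -E "pos|t_force:"; done
```

```text
eef_pos: [0.5692, 0.2213, 0.1929]
wrist_force: [0.5, -0.6, -3.9]
eef_pos: [0.5693, 0.2213, 0.1926]
wrist_force: [-2.3, -0.7, 1.2]
eef_pos: [0.5693, 0.2213, 0.1924]
wrist_force: [-4.0, -0.6, 6.5]
eef_pos: [0.5694, 0.2213, 0.1924]
wrist_force: [-4.5, -1.1, 9.5]
```

```bash
python3 -m pendant '[{"tx":-0.2,"ty":0,"tz":0.5,"spin":0,"claw":0},{"tx":-0.2,"ty":0,"tz":0.5,"spin":0,"claw":0},{"tx":0,"ty":0,"tz":0.3,"spin":0,"claw":0},{"tx":0,"ty":0,"tz":0,"spin":0,"claw":0},{"tx":0,"ty":0,"tz":0,"spin":0,"claw":0},{"tx":0,"ty":0,"tz":0,"spin":0,"claw":0}]'|grep -E "pos|t_force:"
```

```text
eef_pos: [0.5693, 0.2213, 0.1924]
wrist_force: [-4.0, -0.7, 5.7]
```

```bash
python3 -m pendant '[{"tx":-0.3,"ty":0,"tz":0.4,"spin":0,"claw":0},{"tx":-0.3,"ty":0,"tz":0.4,"spin":0,"claw":0},{"tx":0,"ty":0,"tz":0,"spin":0,"claw":0},{"tx":0,"ty":0,"tz":0,"spin":0,"claw":0}]'|grep -E "pos|t_force:"; python3 -m pendant '[{"tx":-0.1,"ty":0,"tz":0.2,"spin":0,"claw":0},{"tx":0,"ty":0,"tz":0,"spin":0,"claw":0},{"tx":0,"ty":0,"tz":0,"spin":0,"claw":0}]'|grep -E "pos|t_force:"
```

```text
eef_pos: [0.5692, 0.2213, 0.1925]
wrist_force: [-0.7, -1.4, 1.2]
eef_pos: [0.5691, 0.2213, 0.1926]
wrist_force: [0.2, 0.2, 0.2]
```

```bash
python3 -m pendant '[{"tx":0,"ty":0,"tz":0,"spin":0,"claw":12},{"tx":0,"ty":0,"tz":0,"spin":0,"claw":13},{"tx":0,"ty":0,"tz":0,"spin":0,"claw":14},{"tx":0,"ty":0,"tz":0,"spin":0,"claw":16},{"tx":0,"ty":0,"tz":0,"spin":0,"claw":20},{"tx":0,"ty":0,"tz":0,"spin":0,"claw":28},{"tx":0,"ty":0,"tz":0,"spin":0,"claw":36},{"tx":0,"ty":0,"tz":0,"spin":0,"claw":40},{"tx":0,"ty":0,"tz":0,"spin":0,"claw":40},{"tx":0,"ty":0,"tz":0,"spin":0,"claw":40}]'; python3 - <<'E'
from c import *
for n in("wrist",):
    im,g=cl(n); cv2.imwrite("pics/w7.png",im)
    w=box(g,(.54,.6,.2,.27,.15,.24)); show("tab/plate",w)
    q=w[(w[:,2]>.196)&(abs(w[:,0]-.569)<.014)]; show("tab",q); print(cv2.minAreaRect((q[:,:2]*1000).astype(np.float32)) if len(q)>4 else 0)
    f=box(g,(.51,.63,.17,.28,.06,.09)); show("foot",f)
    c=box(g,(.573,.62,.19,.25,.17,.182)); show("coll",c)
E
```

```text
t: 27.25
eef_pos: [0.5687, 0.2213, 0.1928]
eef_rot: [2.185, 2.257, 0.0]
wrist_force: [0.1, -0.1, -0.3]
opening: 0.0399
grip_force: 0.0
tab/plate 5822 [0.54   0.2036 0.1507] [0.5995 0.2459 0.24  ] [0.5711 0.2342 0.2022]
tab 975 [0.5619 0.225  0.1961] [0.5745 0.2352 0.2275] [0.5681 0.2335 0.2225]
((568.243408203125, 230.31373596191406), (12.634965896606445, 9.918416023254395), 3.041774272918701)
foot 2195 [0.5392 0.1978 0.06  ] [0.5979 0.2514 0.0819] [0.5622 0.2319 0.0763]
coll 803 [0.573  0.2044 0.17  ] [0.6199 0.2455 0.1814] [0.5799 0.2254 0.1766]
```

View pics/w7.png

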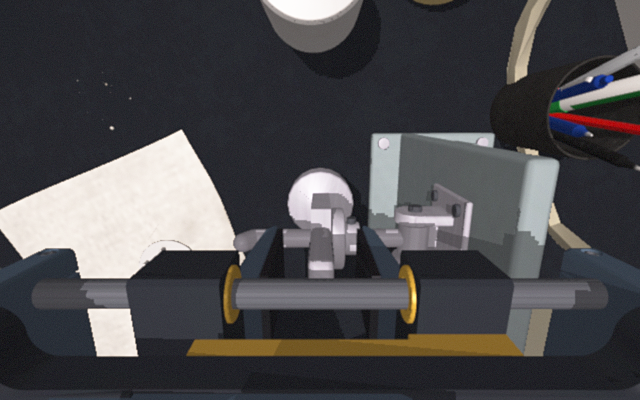

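```bash
python3 -m pendant '[{"tx":0,"ty":0,"tz":4,"spin":0,"claw":40},{"tx":0,"ty":0,"tz":10,"spin":0,"claw":40},{"tx":0,"ty":0,"tz":20,"spin":0,"claw":40},{"tx":0,"ty":0,"tz":25,"spin":0,"claw":40},{"tx":0,"ty":0,"tz":25,"spin":0,"claw":40},{"tx":0,"ty":0,"tz":20,"spin":0,"claw":40},{"tx":-25,"ty":0,"tz":0,"spin":0,"claw":40},{"tx":-35,"ty":0,"tz":0,"spin":0,"claw":40},{"tx":-30,"ty":0,"tz":0,"spin":0,"claw":40},{"tx":-20,"ty":0,"tz":0,"spin":0,"claw":40}]'; for i in 1 2; do python3 -m pendant '[{"tx":0,"ty":0,"tz":0,"spin":0,"claw":40},{"tx":0,"ty":0,"tz":0,"spin":0,"claw":40},{"tx":0,"ty":0,"tz":0,"spin":0,"claw":40},{"tx":0,"ty":0,"tz":0,"spin":0,"claw":40},{"tx":0,"ty":0,"tz":0,"spin":0,"claw":40},{"tx":0,"ty":0,"tz":0,"spin":0,"claw":40},{"tx":0,"ty":0,"tz":0,"spin":0,"claw":40},{"tx":0,"ty":0,"tz":0,"spin":0,"claw":40}]' >/dev/null; python3 - <<'E'
from c import *
im,g=cl("wrist"); cv2.imwrite("pics/w8.png",im); print(get_state()["t"],get_state()["eef_pos"])
w=box(g,(.55,.59,.19,.26,.19,.24)); show("tab",w)
w=w[w[:,2]>.215]; print(cv2.minAreaRect((w[:,:2]*1000).astype(np.float32)))
f=box(g,(.51,.63,.17,.28,.07,.085)); show("foot",f)
E
done
```

```text
t: 28.3
eef_pos: [0.4569, 0.2212, 0.298]
eef_rot: [2.185, 2.257, 0.002]
wrist_force: [0.5, 0.2, 0.2]
opening: 0.0401
grip_force: 0.0
29.15 [0.45873079 0.2212703  0.29671253]
tab 970 [0.5614 0.2102 0.1902] [0.5739 0.2347 0.2276] [0.5636 0.2248 0.2209]
((567.7515258789062, 222.43812561035156), (12.203645706176758, 24.421222686767578), 2.1490955352783203)
foot 988 [0.5389 0.2063 0.0701] [0.5934 0.2511 0.0848] [0.5578 0.2332 0.077 ]
30.0 [0.45867385 0.22128373 0.29674969]
tab 974 [0.5613 0.2104 0.1906] [0.5738 0.2349 0.2288] [0.5636 0.2248 0.2209]
((567.6084594726562, 222.55215454101562), (12.406960487365723, 24.551088333129883), 1.2104051113128662)
foot 992 [0.5386 0.2066 0.07  ] [0.5936 0.2511 0.085 ] [0.5577 0.2331 0.0768]
```

Hanging straight, at rest, the robot clear.

```bash
python3 -c "
from station import *
print(close_job())"
```

```text
the job is handed in; nothing more can be done
None
```

The job is handed in after about 30 s of robot time: the hook is open on its stop, and the weight was pressed on the collar at about 10 N, then lowered and left hanging straight and at rest about 1 mm off it. The highest hook push I read was about 11 N, lowering briefly pressed about 13 N on the bar, and I planned the moves clear of the bowl, disc and jar but didn't re-measure them.

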